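Clamp a plywood block to the set force

TASK

Slide the black plywood block along the bench clamp until its end sits square and fully home against the steel upright, without ramming it. Then turn the T-handle clockwise to screw the clamp down on the block until the little indicator tab springs out of the side of the clamp's base, and stop there: turning on much further overtightens the block. Let go, with the block held clamped, and leave the other things on the bench as they are.

Things in the scene. Friction and masses are not known exactly. Their poses are not given: they have to be found in the camera images.
- clamp: Fixed bench clamp, grey and steel, foot plate 300 x 130 mm. Origin: on the bench below the screw's axis; x along the bed towards the upright, y left, z up. Slideway: a fixed grey ledge (x -200 to -121 mm, 90 wide, top z 50), then the sprung aluminium bed plate (x -119 to 33, 72 wide, top z 49.5). Only the screw and T-handle rise above z = 130. Indicator tab in the left side of the base.
- upright: Fixed steel upright at the far end of the bed, the block's stop. Origin and axes as the clamp's. Its face looks along -x and lies at x = 35 mm; 70 mm wide up to z = 68 mm, then 50 mm wide up to z = 130 mm. It carries the jaw arm (top at z = 118 to 122 mm) in which the screw runs; the arm's height differs by up to 4 mm from time to time, so the turn needed differs too.
- block_center (a point): Centre of the loose black-painted plywood block with pale edges, 150 x 50 x 20 mm (x, y, z), 0.09 to 0.18 kg, lying flat on ledge and bed plate; its far end (+x) starts 35 to 60 mm short of the upright. Home, this point is at clamp x = -40 mm and the near end is clear of the ledge. Grip across the 50 mm width near its near end (55 mm before the centre), clear of the T-handle.
- block: The same block; this origin is the centre of its underside, 10 mm below block_center.
- tbar_grip (a point): Centre of the steel T-handle bar on top of the screw, on its axis: bar 64 mm long (its x), 12 mm wide (its y), 24 mm tall. Starts 173 to 179 mm above the bench and sinks as it is screwed down. Nothing above it; below it a neck of 10 mm diameter, and from 28 mm under this point the screw of 17 mm diameter. The frame turns with the handle.
- tbar (a joint): Angle of the T-handle in rad, growing clockwise seen from above, which tightens. Screw and handle go down 3.18 mm per rad (20 mm a turn). Starts at 0 to 0.6, end stop at 6.2; stays where it is left. After the pad first meets the block, some 1.3 rad more release the tab; in all about 1.7 to 3.8 rad from the start, so it takes several grasps.
- spindle: The screw's spindle with the flat steel pad, 34 mm across, that presses on the block. The origin is a point on the screw's axis 73.5 mm below the pad's underside.
- bed (a joint): How far the sprung bed plate has sunk, in m: 0 unloaded, end stop 0.0085. It starts to sink at about 6 N of clamping force and takes 2.5 N more per mm. The tab is released at about 0.004 (16 N); beyond 0.0062 (21 N, some 0.7 rad of handle past the release) the block is overtightened.
- tab (a joint): Indicator tab, an aluminium tongue 30 mm wide and 7 mm thick in the left side of the clamp's base (clamp x = -55, y = 45, z = 23 mm), in m: about 0 while held flush, 0.015 when sprung out. It springs out at once, by itself, along clamp +y when the set force is reached, and stays out.
- tin: Bystander: a tin 70 mm across, 85 mm tall, standing to the right of the clamp. Origin: centre of its underside.
- driver: Bystander: a screwdriver lying to the left of the clamp.
- tray: Bystander: a small blue plastic tray 90 x 70 x 35 mm, to the right of the clamp. Origin: centre of its underside.
Not all that is in view belongs to the job. Of the things that look like the block, the middle-sized one is meant.

How it is judged:
By the outcome, as a careful person would: the job done as asked, in the order asked, and still so for the second after the job is handed in, with the robot touching nothing.
It also fails if it takes over 72 s, if anything falls off the work surface, if the arm or the gripper's body presses on something with over 40 N, if the wrist force passes 120 N, or if a joint passes its speed limit or range.

ROBOT

A 7-joint arm with a two-finger parallel gripper is mounted at the origin on the work surface. World frame = base frame: x ahead of the robot, y to its left, z up, the work surface at z = 0. Lengths are in mm, angles in rad, forces in N, time in s.
With the tool pointing down it reaches from about 400 to 900 mm from the base axis. Payload 5.6 kg.
Tool frame: the origin (TCP) lies on the mounting face of the last link; the fingertips stand 190 mm ahead of it and the grasp point (between the pads) lies 171 mm ahead of it; z points along the fingers, y is the direction in which the jaws open and shut (so a half turn about z gives the same grasp; the last joint's range is limited). The gripper opens to 92 mm and grips with 3 to 60 N. Pads are 20 mm wide; open, the fingers measure 128 mm over their backs; the gripper's body (75 mm by 189 mm) begins 69 mm behind the grasp point.
Start: joints at [-1.221, 0.468, -0.012, 1.603, 0.006, 1.071, -0.056], TCP at [248.837, 600.485, 404.692] pointing down, gripper open.
Joint ranges: [-2.53, 2.53], [-0.31, 2.02], [-1.57, 1.55], [0.28, 2.44], [-1.29, 4.43], [0.15, 1.84], [-2.92, 2.92]. Speed limits (rad/s): [2.57, 2.57, 3.14, 3.14, 3.14, 3.14, 3.14].

INTERFACE

Orientations are given as a unit quaternion [w, x, y, z].
In Python, from rig import ctrl gives the robot as it stands. The module is installed in compiled form; this text tells all that it offers.
- The arm moves only by the shell command python3 -m handwheel 'ROWS' [FORCE]. ROWS is JSON, a list of rows, each a list of 7 numbers: the shift along the tool's x, y, z in mm, then the turn, a rotation vector about the tool's x, y, z in rad, then the closure, from 0 (fully open) to 1 (shut). A call has 1 to 8 rows; each row is the pose to reach, as a shift and turn from the pose commanded when the call began, along the tool's axes at that moment; what a row does not reach only later rows make up. A row lasts 1/10 s, in which the tool goes at most 50 mm and 8.59 degrees, less where a joint would pass 70% of its speed; a pose out of reach is approached as far as the arm can. A call with a gripper value outside its range is refused whole. The fingers move at their own pace and stop on an object; FORCE is the grip in N (left out, the last holds). Time passes only in rows, so rows that repeat a pose let the fingers close. It gives the time, the measured TCP pose, the force and the opening at its end, in the units of the state.
- ctrl.state(): the state, without advancing time (a new reading comes with each control period).
- ctrl.capture(name): name is "side" or "top"; returns the picture (400x640x3 uint8, red, green, blue); there is no depth.
- ctrl.camera_model(name): a dict with "fx", "fy", "cx", "cy" (pixels), "cam_to_world" (4x4, takes a point from camera to world coordinates). Camera axes: x right, y up, looking along -z (the intrinsics and any distortion apply to the point x, -y, -z); pixel columns grow to the right and rows downward; lengths in mm; the calibration is good to about 2 mm. A picture is of the moment at which its call begins. camera_model takes no time and is no camera call.
- ctrl.sign_off(): hands the job in, once; it reports no verdict.
Trained networks look in the newest picture that a camera, given by its name, has taken for a name from the list of things; names that differ only in an ending like _2 or _b are one class to them, and where a whole thing is asked for, a point or a joint stands for the part that bears it (a point fixed in the world has none). Each returns a list of dicts, best first, with "score" (0 to 1); they miss things now and then, are a little off and sometimes report something else, mostly with a low value. They report only what shows in the picture. A call takes as long as a camera call. They do not tell look-alikes from the thing itself.
- ctrl.regions_of(camera, target): "region" (400x640 bool, what is visible of it) and "box" ([left, top, right, bottom] in pixels, round what is visible of it).
- ctrl.landmark_of(camera, target): "location" ([column, row] in pixels: a listed point, or the origin of a listed thing).
The state is a dict: "clock": time; "qpos": joint angles; "joint_vel": joint speeds; "tau": joint torques, N m; "ee_pos": TCP position; "ee_rot": TCP orientation; "force": force on the tool from outside, world axes, zero at the start; "wrist_torque": the same for the moment, N m; "grip_width": finger opening in mm.
Only numpy, scipy, OpenCV 4.12 (cv2) and the standard library are available. Lean on these libraries where they do the work, as an engineer would, in place of code of your own. Each camera call takes 0.05 s, during which the arm holds its last target. There are 200 camera calls.

## Working session

There is one attempt and no reset: what is moved stays moved. The work goes in short steps, Python scripts to look and compute and a shell command to move; the robot and the scene stay as the last step left them, time stands still between calls to the robot, and variables do not carry over. Pictures are saved under pics/ and viewed, about 8 in all and at most 12, crops included, and the job is handed in when it is done.

```bash
mkdir -p pics; cat > h.py <<'E'
import numpy as np, cv2
from rig import ctrl
from scipy.spatial.transform import Rotation as R
def snap(cam,name=None,crop=None,scale=1):
    im=ctrl.capture(cam)
    if name:
        o=im[:,:,::-1]
        if crop: l,t,r,b=crop; o=o[t:b,l:r]
        o=cv2.resize(o,None,fx=scale,fy=scale,interpolation=cv2.INTER_CUBIC)
        cv2.imwrite('pics/'+name+'.png',o)
    return im
def ray(cam,px):
    m=ctrl.camera_model(cam);T=np.array(m['cam_to_world'])
    d=np.array([(px[0]-m['cx'])/m['fx'],-(px[1]-m['cy'])/m['fy'],-1.])
    return T[:3,3],T[:3,:3]@d
def at_z(cam,px,z):
    o,d=ray(cam,px); return o+d*(z-o[2])/d[2]
def tri(p1,p2,c1='top',c2='side'):
    o1,d1=ray(c1,p1);o2,d2=ray(c2,p2)
    s=np.linalg.lstsq(np.c_[d1,-d2],o2-o1,rcond=None)[0]
    a=o1+d1*s[0];b=o2+d2*s[1]
    return (a+b)/2,np.linalg.norm(a-b)
def proj(cam,p):
    m=ctrl.camera_model(cam);T=np.linalg.inv(np.array(m['cam_to_world']))
    q=T[:3,:3]@np.array(p,float)+T[:3,3]
    return np.array([m['cx']-m['fx']*q[0]/q[2],m['cy']+m['fy']*q[1]/q[2]])
E
python3 - <<'E'
from h import *
np.set_printoptions(precision=2,suppress=True)
print(ctrl.state())
for c in('top','side'):
    m=ctrl.camera_model(c);print(c,{k:v for k,v in m.items() if k!='cam_to_world'});print(np.array(m['cam_to_world']))
    snap(c,c+'0')
    for n in('clamp','upright','block_center','tbar_grip','block','tin','driver','tray','tab','spindle'):
        print(c,n,[(np.round(d['location'],1).tolist(),round(d['score'],2)) for d in ctrl.landmark_of(c,n)])
E
```

```text
{'clock': 0.0, 'qpos': array([-1.22,  0.47, -0.01,  1.6 ,  0.01,  1.07, -0.06]), 'joint_vel': array([ 0.,  0., -0.,  0.,  0.,  0., -0.]), 'tau': array([ -0.  , -52.06,  -0.01, -24.38,  -0.06,   0.02,   0.  ]), 'ee_pos': array([248.75, 600.24, 403.71]), 'ee_rot': array([-0.  ,  0.2 ,  0.98, -0.  ]), 'force': array([ 0.48, -0.72, -0.43]), 'wrist_torque': array([-0.04, -0.06, -0.01]), 'grip_width': 91.8716918185067}
top {'fx': 470.87599420231516, 'fy': 470.87599420231516, 'cx': 309.64994119616017, 'cy': 198.12628354990215}
[[  -0.01    1.     -0.08  436.07]
 [  -1.     -0.01   -0.01   33.13]
 [  -0.01    0.08    1.   1320.47]
 [   0.      0.      0.      1.  ]]
top clamp [([281.3, 149.2], 0.58)]
top upright [([275.5, 136.7], 0.52)]
top block_center [([286.1, 276.8], 0.89), ([280.6, 148.4], 0.72), ([220.7, 232.4], 0.68), ([282.4, 174.1], 0.59)]
top tbar_grip [([276.8, 136.0], 0.71)]
top block [([287.6, 274.5], 0.89), ([287.8, 171.5], 0.83), ([220.0, 230.4], 0.63)]
top tin [([335.9, 137.2], 0.61)]
top driver [([210.8, 160.1], 0.91), ([281.4, 149.5], 0.74)]
top tray [([355.1, 180.1], 0.75)]Traceback (most recent call last):
  File "<stdin>", line 8, in <module>
ValueError: it knows: block, block_center, clamp, driver, spindle, tbar_grip, tin, tray, upright
```

```bash
python3 - <<'E'
from h import *
np.set_printoptions(precision=2,suppress=True)
c='side'
m=ctrl.camera_model(c);print(c,{k:v for k,v in m.items() if k!='cam_to_world'});print(np.array(m['cam_to_world']))
snap(c,c+'0')
for n in('clamp','upright','block_center','tbar_grip','block','spindle'):
    print(c,n,[(np.round(d['location'],1).tolist(),round(d['score'],2)) for d in ctrl.landmark_of(c,n)])
snap('top','top1',(170,80,400,310),2.6)
E
```

```text
side {'fx': 455.7073279555265, 'fy': 455.7073279555265, 'cx': 320.6880960600441, 'cy': 203.06048443250825}
[[   0.99    0.09   -0.13  399.06]
 [  -0.15    0.5    -0.85 -748.7 ]
 [  -0.01    0.86    0.51  612.65]
 [   0.      0.      0.      1.  ]]
side clamp [([382.8, 228.0], 0.62)]
side upright []
side block_center [([280.1, 196.6], 0.96), ([355.5, 213.0], 0.94), ([231.5, 239.9], 0.92), ([388.2, 160.5], 0.64)]
side tbar_grip [([389.0, 162.7], 0.74), ([383.1, 230.2], 0.67), ([417.9, 265.7], 0.44)]
side block [([283.1, 202.9], 0.76), ([230.9, 247.3], 0.64), ([353.8, 213.0], 0.56)]
side spindle []
```

View pics/top1.png

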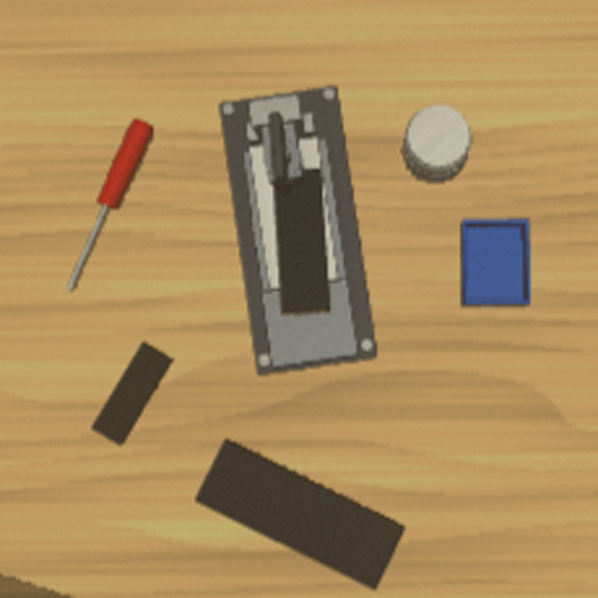

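View pics/side0.png

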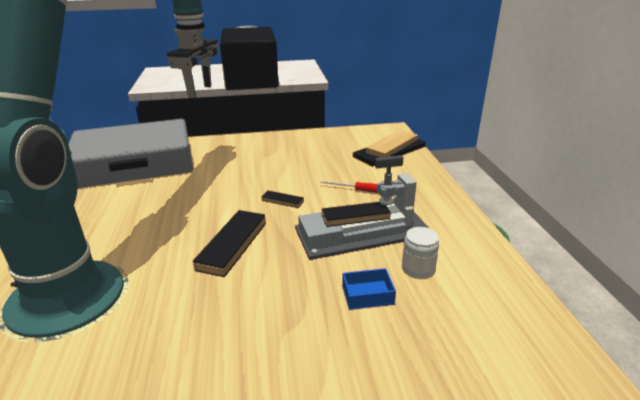

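The middle-sized block is the one in the clamp, at top pixel (287,172). Its look-alikes are the large one at (286,277) and the small one at (220,232). The block looks yawed about 6° relative to the clamp, so I'll measure that.

```bash
python3 - <<'E'
from h import *
np.set_printoptions(precision=1,suppress=True)
c=lambda x,y:(x/2.6+170,y/2.6+80)
for n,z,P in [('foot',10,[(220,103),(338,87),(376,355),(260,374)]),('ledge line',50,[(265,290),(345,277)])]:
    W=[at_z('top',c(*p),z) for p in P];print(n,*[w[:2] for w in W],'mean',np.mean(W,0))
    if n=='foot':
        print([np.degrees(np.arctan2(*(W[a]-W[b])[1::-1])) for a,b in((0,3),(1,2))],np.linalg.norm(W[0]-W[3]),np.linalg.norm(W[0]-W[1]))
print('tbar',tri((276.8,136),(389,162.7)), at_z('top',(276.8,136),176))
im=snap('top'); 
for z0,roi in((70,(268,140,306,205)),):
    l,t,r,b=roi; g=im[t:b,l:r].astype(int); 
    m=((g.sum(2)<190)&(g[:,:,0]>g[:,:,2]+3)).astype(np.uint8)
    k=cv2.connectedComponentsWithStats(m); i=1+np.argmax(k[2][1:,4]); m=(k[1]==i)
    ys,xs=np.nonzero(m); print(len(xs),xs.min()+l,xs.max()+l,ys.min()+t,ys.max()+t)
    # side edges
    E=[]
    for y in range(155,198):
        q=np.nonzero(m[y-t])[0]
        if len(q)>10: E.append((y,q[0]+l,q[-1]+l))
    E=np.array(E);print(E[::4].tolist())
    for col,off in((1,-.5),(2,.5)):
        p=np.polyfit(E[:,0],E[:,col]+off,1); A=at_z('top',(np.polyval(p,158),158),70);B=at_z('top',(np.polyval(p,198),198),70)
        print(A,B,np.degrees(np.arctan2(*(A-B)[1::-1])))
    cv2.imwrite('pics/m.png',cv2.resize((m*255).astype(np.uint8),None,fx=6,fy=6))
    e=ys.max()+t+.5; print('near end',at_z('top',(297-5,e),70))
for cam in('top','side'):
    for n in('block','clamp'):
        print(cam,n,[(d['box'],round(d['score'],2)) for d in ctrl.regions_of(cam,n)])
print(at_z('top',(281.3,149.2),0),at_z('side',(382.8,228),0))
print('blk',at_z('side',(355.5,213),60))
E
```

```text
foot [766.4 200.4] [782.1  71.6] [489.5  34.2] [470.8 158.6] mean [627.2 116.2  10. ]
[np.float64(8.050297907674906), np.float64(7.281018093349766)] 298.5496127809953 129.78979632134383
ledge line [557.2 149. ] [569.6  65.4] mean [563.4 107.2  50. ]
tbar (array([682.6, 124.6, 175.4]), np.float64(0.2345647303309634)) [682.6 124.6 176. ]
937 275 296 140 199
[[155, 276, 293], [159, 277, 293], [163, 277, 293], [167, 277, 294], [171, 277, 294], [175, 278, 294], [179, 278, 294], [183, 278, 295], [187, 278, 295], [191, 278, 295], [195, 279, 296]]
[645.6 135.6  70. ] [537.7 130.1  70. ] 2.924313296564088
[644.9  88.8  70. ] [537.1  82.3  70. ] 3.428269021308667
near end [533.2  93.8  70. ]
top block [([276.2, 145.7, 299.7, 203.2], 0.96), ([205.3, 211.6, 236.5, 249.8], 0.88), ([246.1, 250.4, 324.7, 301.1], 0.83)]
top clamp [([254.8, 115.4, 315.2, 223.7], 0.69)]
side block [([261.7, 191.4, 304.3, 206.3], 0.96), ([191.9, 207.2, 266.2, 277.9], 0.9), ([320.4, 201.0, 390.4, 226.9], 0.71)]
side clamp [([293.4, 156.2, 426.0, 259.1], 0.83)]
[682.3 126.1   0. ] [680.3 129.1   0. ]
blk [608.  113.3  60. ]
```

```bash
cat >> h.py <<'E'
def rot():
    w,x,y,z=ctrl.state()['ee_rot'];return R.from_quat([x,y,z,w])
def go(p,jaw):
    """tool-frame shift to TCP target p, and turn so tool points down with jaw axis heading jaw deg (mod 180)"""
    s=ctrl.state();r=rot();y=r.apply([0,1,0]);h=np.degrees(np.arctan2(y[1],y[0]))
    d=(jaw-h+90)%180-90
    def tgt(d):
        a=np.radians(h+d);Y=np.array([np.cos(a),np.sin(a),0]);Z=np.array([0,0,-1.])
        return R.from_matrix(np.c_[np.cross(Y,Z),Y,Z])
    print('pos',s['ee_pos'].round(1),'jaw',round(h,1),'F',s['force'].round(1),'T',s['wrist_torque'].round(2),'w',round(s['grip_width'],1),'t',round(s['clock'],2),'q7',s['qpos'][6].round(2))
    if p is not None: print('shift',r.inv().apply(np.array(p)-s['ee_pos']).round(1))
    for dd in(d,d-180*np.sign(d)): print(' turn',(r.inv()*tgt(dd)).as_rotvec().round(3))
E
python3 -c "
from h import *
go([553,107,330],93.2)"
```

```text
pos [248.8 600.5 404.7] jaw 67.5 F [-0.1  0.7 -0.2] T [ 0.06 -0.04 -0.03] w 91.8 t 1.1 q7 -0.06
shift [-469.9 -339.5   74.7]
 turn [ 0.     0.    -0.449]
 turn [ 0.    -0.     2.693]
```

```bash
python3 -m handwheel '[[-40,-30,0,0,0,-0.05,0.15],[-80,-58,0,0,0,-0.1,0.15],[-120,-87,0,0,0,-0.15,0.15],[-160,-116,0,0,0,-0.2,0.15],[-200,-145,0,0,0,-0.25,0.15],[-240,-174,0,0,0,-0.3,0.15],[-280,-203,0,0,0,-0.35,0.15],[-320,-232,0,0,0,-0.4,0.15]]' 25
python3 -c "
from h import *
go([553,107,330],93.2)"
```

```text
clock: 1.9
ee_pos: [456.4, 261.8, 405.1]
ee_rot: [0.0, -0.005, 1.0, 0.0]
force: [-0.1, 0.4, 0.0]
grip_width: 78.1
pos [456.4 261.8 405.1] jaw 90.5 F [-0.1  0.4  0. ] T [ 0.09 -0.02  0.04] w 78.1 t 1.9 q7 1.01
shift [ -95.1 -155.7   75.1]
 turn [ 0.001  0.001 -0.047]
 turn [ 1.000e-03 -1.000e-03  3.095e+00]
```

```bash
python3 -m handwheel '[[-24,-39,10,0,0,-0.012,0.15],[-48,-78,25,0,0,-0.024,0.15],[-72,-117,50,0,0,-0.036,0.15],[-95,-155,75,0,0,-0.047,0.15],[-95,-155.7,75,0,0,-0.047,0.15],[-95,-155.7,75,0,0,-0.047,0.15]]'
python3 - <<'E'
from h import *
go([553,107,244],93.2)
snap('top','top2',(220,100,340,240),5);snap('side','side2',(280,130,440,270),5)
E
```

```text
clock: 2.5
ee_pos: [552.0, 107.4, 328.9]
ee_rot: [-0.001, -0.026, 1.0, -0.0]
force: [-0.3, 1.0, 0.3]
grip_width: 78.4
pos [552.  107.4 328.9] jaw 92.9 F [-0.3  1.   0.3] T [ 0.04  0.03 -0.02] w 78.4 t 2.5 q7 1.43
shift [-1.1 -0.4 84.9]
 turn [-0.    -0.002 -0.005]
 turn [-2.000e-03  1.000e-03  3.137e+00]
```

View pics/side2.png

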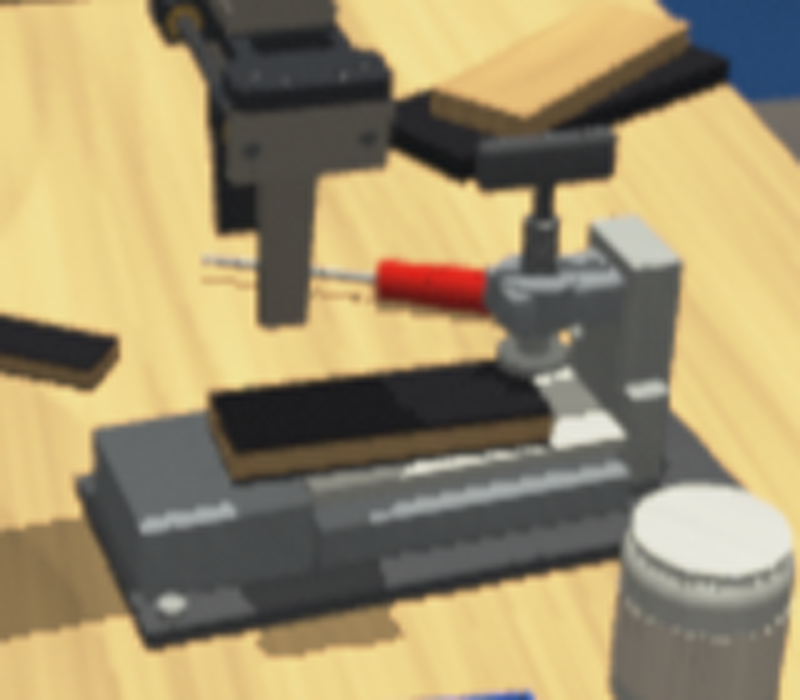

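The crop shows the right block in the clamp, with the gripper above its near end. The block's near-right bottom corner is at full-image pixel (327,226) and its far-right bottom corner at (390,218).

```bash
python3 - <<'E'
from h import *
np.set_printoptions(precision=1,suppress=True)
f=lambda x,y:(x/5+280,y/5+130)
a=at_z('side',f(237,478),50);b=at_z('side',f(550,440),50);c=at_z('side',f(210,398),70);print(a,b,np.linalg.norm(a-b),np.degrees(np.arctan2(b[1]-a[1],b[0]-a[0])),c)
E
python3 -m handwheel '[[-1,0,30,0,0,0,0.15],[-1,0,60,0,0,0,0.15],[-1,0,85,0,0,-0.004,0.15],[-1,0,85,0,0,-0.004,0.15],[-1,0,85,0,0,-0.004,0.5],[-1,0,85,0,0,-0.004,0.6],[-1,0,85,0,0,-0.004,0.7],[-1,0,85,0,0,-0.004,0.7]]' 12
```

```text
[538.5  87.8  50. ] [684.5  94.3  50. ] 146.1913806783427 2.567790231744857 [532.4 125.   70. ]
clock: 3.4
ee_pos: [553.2, 108.7, 246.1]
ee_rot: [0.001, -0.029, 1.0, 0.0]
force: [-0.6, 0.6, 5.4]
grip_width: 50.1
```

```bash
python3 - <<'E'
from h import *
np.set_printoptions(precision=2,suppress=True)
go([553.2+27,108.7+2.4,246.1],97.8)
E
```

```text
pos [553.2 108.7 246.1] jaw 93.3 F [-0.6  0.6  5.4] T [-0.02  0.24 -0.03] w 50.1 t 3.4 q7 1.46
shift [-27.1   0.8   0.1]
 turn [ 0.    0.   -0.08]
 turn [ 0.   -0.    3.06]
```

```bash
python3 -m handwheel '[[-2,0,-1,0,0,0,0.7],[-5,0,-1,0,0,-0.01,0.7],[-8,0,-1,0,0,-0.025,0.7],[-11,0,-1,0,0,-0.04,0.7],[-14,0,-1,0,0,-0.055,0.7],[-17,0.3,-1,0,0,-0.07,0.7],[-20,0.5,-1,0,0,-0.08,0.7],[-20,0.5,-1,0,0,-0.08,0.7]]'
python3 - <<'E'
from h import *
go([588.4,112.1,246.1],97.8)
snap('top','top3',(245,100,325,210),7);snap('side','side3',(280,130,440,270),5)
E
```

```text
clock: 4.2
ee_pos: [572.9, 110.2, 246.0]
ee_rot: [-0.0, -0.069, 0.998, -0.0]
force: [-1.8, 0.2, 6.0]
grip_width: 50.1
pos [572.9 110.2 246. ] jaw 97.9 F [-1.8  0.2  6. ] T [-0.17  0.54  0.06] w 50.1 t 4.2 q7 1.53
shift [-15.6  -0.3  -0.1]
 turn [-0.    -0.     0.002]
 turn [ 1.000e-03 -0.000e+00 -3.139e+00]
```

View pics/side3.png

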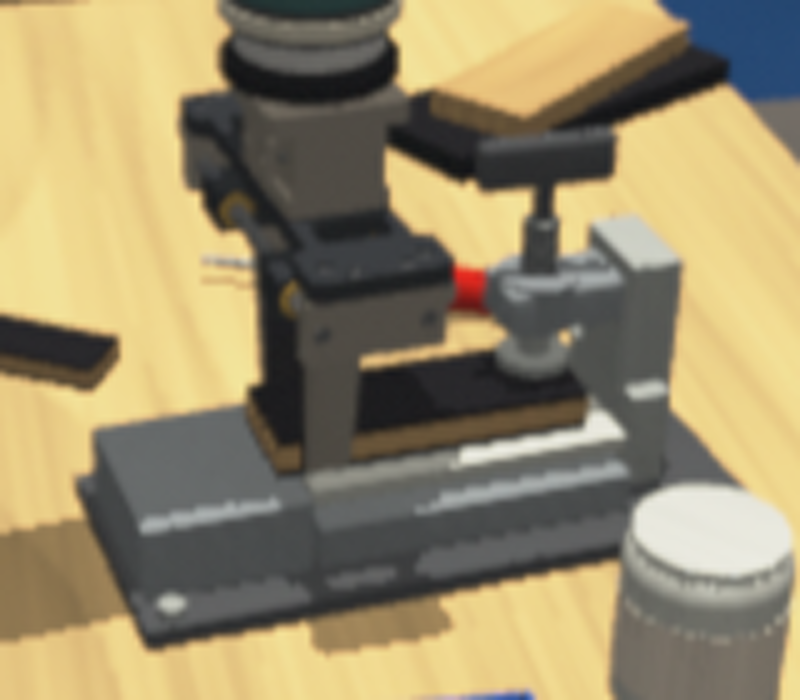

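```bash
python3 -m handwheel '[[-2,0,-1,0,0,0,0.7],[-4,0,-2,0,0,0,0.7],[-6,0,-2,0,0,0,0.7],[-8,0,-2,0,0,0,0.7],[-10,0,-2,0,0,0,0.7],[-10,0,-2,0,0,0,0.7]]'
python3 - <<'E'
from h import *
go([588.4,112.1,246.1],97.8)
E
```

```text
clock: 4.9
ee_pos: [582.9, 111.8, 247.6]
ee_rot: [0.0, -0.069, 0.998, -0.0]
force: [0.9, 0.1, -1.2]
grip_width: 50.0
pos [582.9 111.8 247.6] jaw 97.9 F [ 0.9  0.1 -1.2] T [0.05 0.04 0.03] w 50.0 t 4.9 q7 1.53
shift [-5.5 -0.4  1.5]
 turn [-0.     0.     0.002]
 turn [-0.   -0.   -3.14]
```

```bash
python3 -m handwheel '[[-1,0,0.7,0,0,0,0.7],[-2,0,0.7,0,0,0,0.7],[-3,0,0.7,0,0,0,0.7],[-4,0,0.7,0,0,0,0.7],[-4,0,0.7,0,0,0,0.7]]' 
python3 - <<'E'
from h import *
go([588.4,112.1,246.1],97.8)
snap('side','side4',(320,150,440,240),6.5)
E
```

```text
clock: 5.4
ee_pos: [586.7, 112.3, 247.1]
ee_rot: [0.0, -0.069, 0.998, 0.0]
force: [0.1, -0.0, -0.7]
grip_width: 49.7
pos [586.7 112.3 247.1] jaw 97.9 F [ 0.1 -0.  -0.7] T [ 0.05 -0.01 -0.  ] w 49.7 t 5.4 q7 1.53
shift [-1.6 -0.4  1. ]
 turn [0.    0.    0.002]
 turn [-1.00e-03  0.00e+00 -3.14e+00]
```

View pics/side4.png

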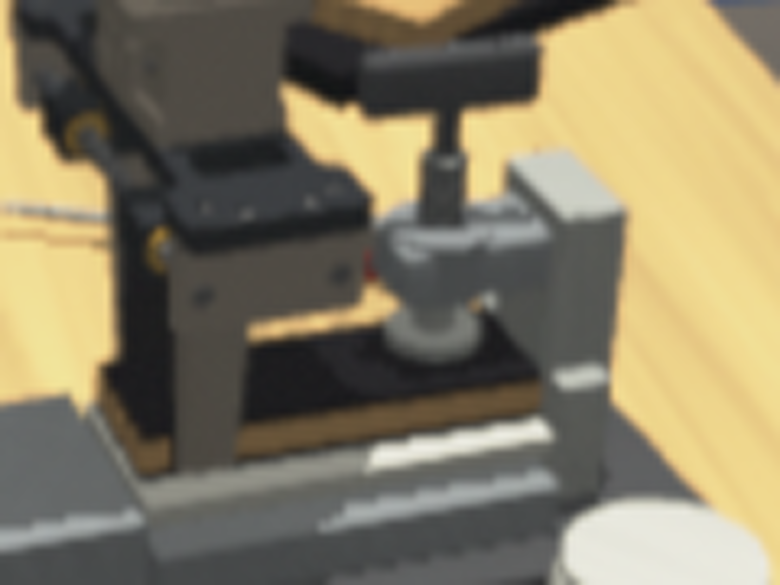

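The far end (crop 540,385) is a few mm short of the upright, whose face edge is at about (553,385). I'll creep on and watch the force.

```bash
for i in 1; do python3 -m handwheel '[[-0.5,0,0.3,0,0,0,0.7],[-1,0,0.5,0,0,0,0.7],[-1.5,0,0.5,0,0,0,0.7],[-2,0,0.5,0,0,0,0.7],[-2,0,0.5,0,0,0,0.7]]'; done; python3 -m handwheel '[[-0.5,0,0,0,0,0,0.7],[-1,0,0,0,0,0,0.7],[-1,0,0,0,0,0,0.7]]'
python3 -m handwheel '[[-0.5,0,0,0,0,0,0.7],[-1,0,0,0,0,0,0.7],[-1,0,0,0,0,0,0.7]]'
```

```text
clock: 5.95
ee_pos: [588.6, 112.6, 246.5]
ee_rot: [0.0, -0.069, 0.998, 0.0]
force: [-0.1, -0.6, -1.7]
grip_width: 49.9
clock: 6.25
ee_pos: [589.2, 112.6, 246.3]
ee_rot: [-0.001, -0.069, 0.998, -0.0]
force: [-1.7, 0.2, -1.4]
grip_width: 49.9
clock: 6.55
ee_pos: [589.7, 112.7, 246.0]
ee_rot: [-0.002, -0.069, 0.998, -0.0]
force: [-5.2, -0.4, -0.7]
grip_width: 49.9
```

```bash
python3 -m handwheel '[[0,0,0.5,0,0,0,0.7],[0,0,1,0,0,0,0.7],[0,0,1,0,0,0,0.7],[-0.5,0,1,0,0,0,0.6],[-1,0,1,0,0,0,0.6],[-1,0,1,0,0,0,0.6]]' 4
python3 - <<'E'
from h import *
go(None,97.8)
E
python3 -m handwheel '[[0,0,0,0,0,0,0.3],[0,0,0,0,0,0,0.25],[0,0,0,0,0,0,0.15],[0,0,0,0,0,0,0.15],[0,0,-40,0,0,0,0.15],[0,0,-80,0,0,0,0.15],[20,0,-100,0,0,0,0.15],[70,0,-110,0,0,0,0.15]]'
python3 - <<'E'
from h import *
snap('top','top5',(245,100,325,210),7);snap('side','side5',(310,150,430,240),6.5)
a=cv2.imread('pics/top5.png');b=cv2.imread('pics/side5.png')
a=cv2.resize(a,None,fx=585/a.shape[0],fy=585/a.shape[0]);b=b[:, :380+0]
E
python3 - <<'E'
import cv2
a=cv2.imread('pics/top5.png');b=cv2.imread('pics/side5.png')
a=cv2.resize(a,(290,400));b=cv2.resize(b,(500,375));b=cv2.copyMakeBorder(b,0,25,0,0,0)
cv2.imwrite('pics/both5.png',cv2.hconcat([a,b]))
E
```

```text
clock: 7.15
ee_pos: [590.9, 112.5, 245.3]
ee_rot: [-0.001, -0.069, 0.998, -0.0]
force: [-5.5, -1.1, 1.9]
grip_width: 50.3
pos [590.9 112.5 245.3] jaw 97.9 F [-5.5 -1.1  1.9] T [-0.3   1.28 -0.16] w 50.3 t 7.15 q7 1.53
 turn [-0.    -0.003  0.001]
 turn [ 0.004 -0.    -3.14 ]
clock: 7.95
ee_pos: [525.4, 103.8, 357.9]
ee_rot: [0.004, -0.069, 0.998, 0.001]
force: [0.4, -0.2, 0.2]
grip_width: 78.0
```

View pics/both5.png

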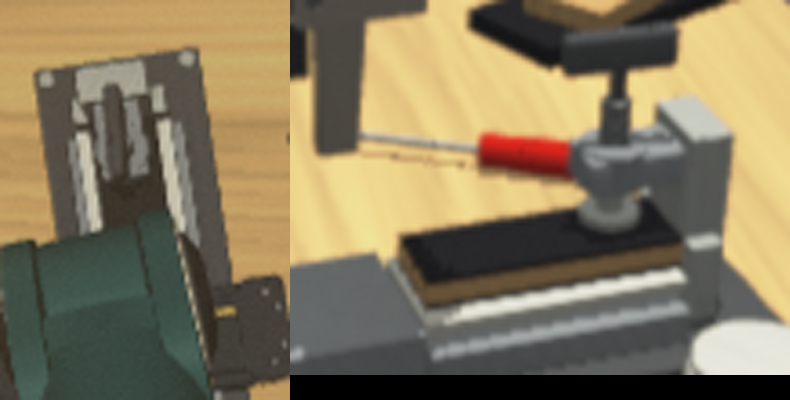

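Side view: the block's end meets the upright at (683,237), and its near end is parallel to the ledge. Next I need the T-bar's angle.

```bash
python3 - <<'E'
from h import *
np.set_printoptions(precision=1,suppress=True)
for z,P in((187,[(375.7,158.6),(403.1,155.8)]),(163,[(375.7,167.7),(403.1,165.4)])):
    a,b=[at_z('side',p,z) for p in P];print(a,b,np.linalg.norm(b-a),np.degrees(np.arctan2((b-a)[1],(b-a)[0])))
im=ctrl.capture('top')
L=ctrl.landmark_of('top','tbar_grip');S=(ctrl.capture('side'),ctrl.landmark_of('side','tbar_grip'))[1];print(L,S)
p=tri(L[0]['location'],S[0]['location']);print(p)
g=cv2.cvtColor(cv2.resize(im[112:160,262:294],None,fx=1,fy=1),cv2.COLOR_RGB2GRAY);print(g[:40:1,4:28])
E
```

```text
[652.3 126.4 187. ] [715.2 129.7 187. ] 63.06207758688462 3.0388733852258296
[654.5 129.9 163. ] [717.5 130.4 163. ] 63.0299980814248 0.4280891592526955
[{'location': [272.4, 134.7], 'score': 0.6}] [{'location': [387.8, 158.5], 'score': 0.58}]
(array([683.7, 135.2, 180.7]), np.float64(2.476093331572253))
[[161 161 163 160 160 161 159 162 164 162 161 163 162 163 162 161 163 161
  162 163 161 162 163 162]
 [160 159 159 158 158 158 158 160 160 160 159 159 159 159 160 159 160 160
  159 160 159 161 151 152]
 [165 165 164 166 164 163 165 166 165 167 165 165 165 168 166 166 156 149
  149 147 145 142 116 118]
 [171 170 170 171 172 171 170 171 171 159 152 153 155 150 148 145 126 105
  103  99  91  84  82  82]
 [172 172 160 160 153 154 150 148 148 127 106 106 107 110 106 103 113 115
   93  82  80  80  80  81]
 [148 146 122 124 114 111 106 107 113 129 127 125 122 136 141 141 152 156
  116  85  79  81  81  82]
 [ 95 106 118 122 132 125 132 138 147 160 157 161 162 158 155 158 157 161
  135  89  82  81  81  82]
 [121 144 159 156 163 161 158 157 158 156 158 158 163 158 159 158 158 162
  149  92  80
[... 2546 characters left out ...]
79 191 191 173  86  71 114 105  79  78  77  72  54  77 120 128 121
  114 104  59  52  55  63]
 [129 156 188 191 193  95  51 103 104  80  77  79  73  56  76 123 128 115
  132 118  65  54  55  62]
 [132 133 183 191 194  95  52 117 119  89  73  69  67  55  67 115 120 116
  110 100  62  56  56  54]
 [128 121 184 191 194  97  56  98 123  94  66  58  52  50  63  92  86  76
   66  56  48  55  53  56]
 [126 105 186 191 192 115  63  66  93  72  55  52  51  53  61  62  57  55
   54  51  46  54  56  58]
 [125 116 186 193 193 133  69  54  57  55  53  49  51  55  59  56  53  47
   51  50  51  55  56  55]
 [125 130 186 193 193 134  70  53  55  49  47  49  48  46  46  46  51  47
   53  56  57  56  56  53]]
```

```bash
python3 - <<'E'
from h import *
np.set_printoptions(precision=1,suppress=True)
print(at_z('top',(275.9,134.7),187))
a=at_z('top',(272.9,124),187);b=at_z('top',(274.1,146),187);print(a,b,np.degrees(np.arctan2((a-b)[1],(a-b)[0])))
go([683,125,400],92.5)
E
```

```text
[683.5 125.9 187. ]
[710.2 133.  187. ] [655.6 130.5 187. ] 2.6907456281669235
pos [524.1 103.7 355.6] jaw 97.9 F [-0.3  0.4 -0.3] T [ 0.  0. -0.] w 78.0 t 8.25 q7 1.49
shift [-160.4   -0.8  -44.1]
 turn [0.  0.  0.1]
 turn [-0.  0. -3.]
```

```bash
python3 -m handwheel '[[0,0,-44,0,0,0,0.4],[-40,0,-44,0,0,0.03,0.5],[-80,0,-44,0,0,0.06,0.5],[-120,-0.5,-44,0,0,0.08,0.5],[-160,-1,-44,0,0,0.096,0.5],[-160,-1,-44,0,0,0.096,0.5],[-160,-1,-44,0,0,0.096,0.5]]' 
python3 - <<'E'
from h import *
go([683.2,125.4,350],92.7)
snap('side','side6',(340,110,440,200),7)
E
```

```text
clock: 8.95
ee_pos: [682.6, 124.6, 397.3]
ee_rot: [-0.001, -0.021, 1.0, -0.0]
force: [-0.4, -0.0, 0.4]
grip_width: 45.9
pos [682.6 124.6 397.3] jaw 92.4 F [-0.4 -0.   0.4] T [-0.    0.02 -0.  ] w 45.9 t 8.95 q7 1.45
shift [-0.7  0.8 47.3]
 turn [-0.001 -0.002 -0.005]
 turn [-3.000e-03  1.000e-03  3.137e+00]
```

View pics/side6.png

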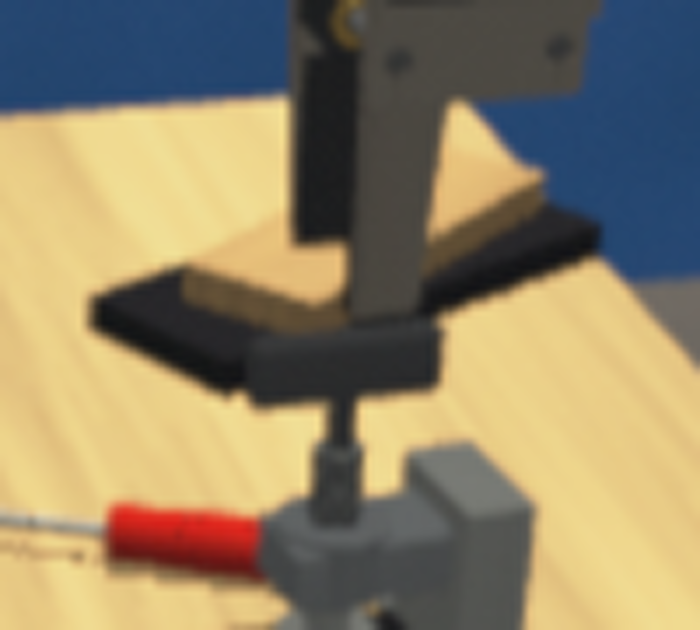

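The open fingers straddle the bar, with the finger midpoint at about (355,278) and the neck at about (342,420).

```bash
python3 - <<'E'
from h import *
for z in(207,180,155): print(((proj('side',[682.6,124.6,z])-[340,110])*7).round(1))
E
python3 -m handwheel '[[-0.5,0.5,20,0,0,-0.004,0.5],[-0.5,0.5,40,0,0,-0.004,0.5],[-0.5,0.5,47,0,0,-0.004,0.5],[-0.5,0.5,47,0,0,-0.004,0.7],[-0.5,0.5,47,0,0,-0.004,0.9],[-0.5,0.5,47,0,0,-0.004,1],[-0.5,0.5,47,0,0,-0.004,1],[-0.5,0.5,47,0,0,-0.004,1]]' 20
python3 -c "
from h import *
go(None,92.7)"
```

```text
[350.1 276.3]
[344.4 355.5]
[339.2 427. ]
clock: 9.8
ee_pos: [682.5, 124.5, 353.3]
ee_rot: [0.001, -0.023, 1.0, -0.0]
force: [-0.8, -1.8, 2.3]
grip_width: 12.1
pos [682.5 124.5 353.3] jaw 92.6 F [-0.8 -1.8  2.3] T [-0.51  0.09  0.21] w 12.1 t 9.8 q7 1.46
 turn [-0.001  0.001 -0.001]
 turn [2.000e-03 1.000e-03 3.141e+00]
```

```bash
python3 -m handwheel '[[0,0,0.4,0,0,0.1,1],[0,0,0.7,0,0,0.2,1],[0,0,1,0,0,0.3,1],[0,0,1.3,0,0,0.4,1],[0,0,1.6,0,0,0.5,1],[0,0,1.9,0,0,0.6,1],[0,0,1.9,0,0,0.6,1],[0,0,1.9,0,0,0.6,1]]' 30
python3 -c "
from h import *
go(None,92.7)"
```

```text
clock: 10.6
ee_pos: [682.5, 124.5, 351.3]
ee_rot: [0.001, 0.273, 0.962, -0.0]
force: [-0.6, -2.8, 5.4]
grip_width: 11.5
pos [682.5 124.5 351.3] jaw 58.3 F [-0.6 -2.8  5.4] T [-0.51  0.24 -0.21] w 11.5 t 10.6 q7 0.93
 turn [-0.     0.001 -0.6  ]
 turn [2.000e-03 0.000e+00 2.542e+00]
```

```bash
python3 -m handwheel '[[0,0,0.3,0,0,0.1,1],[0,0,0.6,0,0,0.2,1],[0,0,0.9,0,0,0.3,1],[0,0,1.2,0,0,0.4,1],[0,0,1.5,0,0,0.5,1],[0,0,1.7,0,0,0.5,1]]'
python3 - <<'E'
from h import *
go(None,92.7)
snap('top','top7',(230,90,340,220),5)
print(proj('top',[621,167,26]),proj('top',[621,167,26])-[230,90])
E
```

```text
clock: 11.2
ee_pos: [682.5, 124.5, 349.7]
ee_rot: [0.001, 0.503, 0.864, 0.0]
force: [-1.1, -2.8, 7.5]
grip_width: 12.1
pos [682.5 124.5 349.7] jaw 29.6 F [-1.1 -2.8  7.5] T [-0.69  0.39 -0.2 ] w 12.1 t 11.2 q7 0.49
 turn [ 0.000e+00  1.000e-03 -1.101e+00]
 turn [ 2.00e-03 -0.00e+00  2.04e+00]
[266.08291849 169.54211206] [36.08291849 79.54211206]
```

View pics/top7.png

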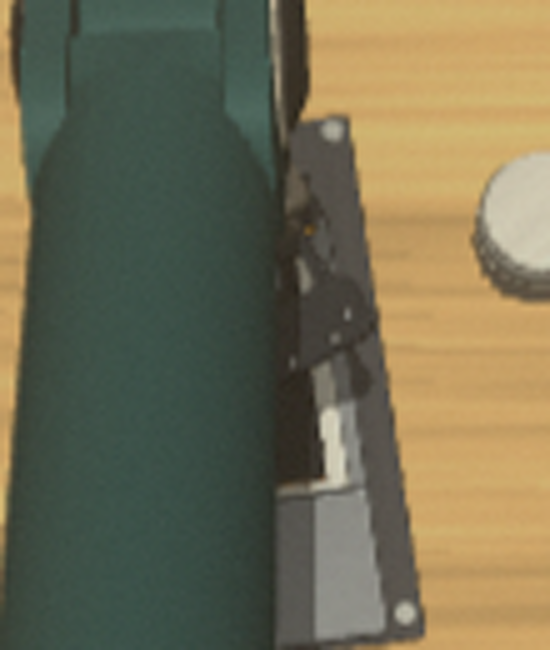

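```bash
cat >> h.py <<'E'
def prof(im,y0,y1,x0=350,x1=392,slope=-9.6/61):
    g=cv2.cvtColor(im,cv2.COLOR_RGB2GRAY).astype(np.float32)
    xs=np.arange(x0,x1);t=np.arange(y0,y1,.25)
    mx=np.repeat(xs[None],len(t),0).astype(np.float32);my=(t[:,None]+slope*(xs-x0)).astype(np.float32)
    return cv2.remap(g,mx,my,cv2.INTER_CUBIC)
def sink(base,im):
    out=[]
    for y0,y1 in((209,222),(228,250)):
        A=prof(base,y0,y1);best=min(((np.abs(prof(im,y0+s,y1+s)-A).mean(),s) for s in np.arange(-2,5,.1)))
        out.append((round(best[1],2),round(float(best[0]),1)))
    return out
E
python3 - <<'E'
from h import *
im=snap('side','base');np.save('base.npy',im);p=prof(im,205,230).mean(1)[::2];print(p.round().astype(int).tolist())
print(sink(im,ctrl.capture('side')), proj('side',[600,90,50])-proj('side',[600,90,46]))
E
python3 -m handwheel '[[0,0,0.3,0,0,0.1,1],[0,0,0.6,0,0,0.2,1],[0,0,0.9,0,0,0.3,1],[0,0,1.2,0,0,0.4,1],[0,0,1.6,0,0,0.5,1],[0,0,1.9,0,0,0.6,1]]'
python3 - <<'E'
from h import *
go(None,92.7)
im=snap('side','side8',(330,140,430,230),7);print(sink(np.load('base.npy'),im))
E
```

```text
[53, 49, 49, 50, 51, 51, 52, 51, 50, 48, 45, 43, 40, 37, 34, 31, 29, 28, 28, 28, 28, 30, 38, 51, 65, 76, 82, 85, 85, 84, 82, 76, 67, 62, 71, 95, 124, 148, 163, 169, 166, 156, 142, 125, 110, 101, 98, 97, 98, 99]
[(np.float64(0.0), 0.5), (np.float64(0.0), 0.4)] [ 0.04716138 -1.48539488]
clock: 11.95
ee_pos: [682.5, 124.4, 347.8]
ee_rot: [0.001, 0.736, 0.676, 0.0]
force: [-1.6, -3.5, 6.8]
grip_width: 11.8
pos [682.5 124.4 347.8] jaw -4.9 F [-1.6 -3.5  6.8] T [-0.58  0.35  0.16] w 11.8 t 11.95 q7 -0.04
 turn [ 1.000e-03 -1.000e-03  1.439e+00]
 turn [ 1.000e-03  1.000e-03 -1.703e+00]
[(np.float64(0.0), 2.9), (np.float64(0.0), 5.5)]
```

View pics/side8.png

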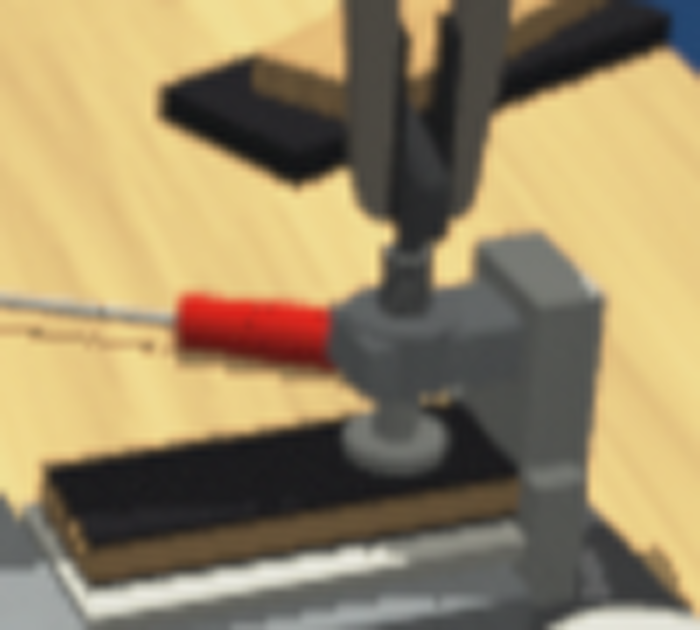

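```bash
python3 - <<'E'
from h import *
for z in(69,72,75,78,81): print(z,proj('side',[682,108,z]).round(1))
E
python3 -m handwheel '[[0,0,0.3,0,0,0.1,1],[0,0,0.6,0,0,0.2,1],[0,0,0.9,0,0,0.3,1]]'
python3 - <<'E'
from h import *
go(None,92.7)
im=snap('side');print(sink(np.load('base.npy'),im))
E
```

```text
69 [387.8 207.9]
72 [387.9 206.8]
75 [388.  205.7]
78 [388.  204.5]
81 [388.1 203.4]
clock: 12.3
ee_pos: [682.5, 124.4, 346.9]
ee_rot: [0.0, 0.829, 0.559, 0.0]
force: [-0.6, -2.3, 6.2]
grip_width: 11.5
pos [682.5 124.4 346.9] jaw -22.0 F [-0.6 -2.3  6.2] T [-0.62  0.4   0.15] w 11.5 t 12.3 q7 -0.3
 turn [ 1.000e-03 -1.000e-03  1.139e+00]
 turn [ 1.000e-03  1.000e-03 -2.003e+00]
[(np.float64(0.3), 4.2), (np.float64(0.0), 5.6)]
```

```bash
python3 -m handwheel '[[0,0,0.3,0,0,0.1,1],[0,0,0.6,0,0,0.2,1],[0,0,0.9,0,0,0.3,1],[0,0,1.3,0,0,0.4,1]]'
python3 - <<'E'
from h import *
go(None,92.7)
im=snap('side');print(sink(np.load('base.npy'),im))
E
python3 -m handwheel '[[0,0,0.3,0,0,0.1,1],[0,0,0.6,0,0,0.2,1],[0,0,0.9,0,0,0.3,1]]'
python3 - <<'E'
from h import *
go(None,92.7)
im=snap('side');print(sink(np.load('base.npy'),im))
E
```

```text
clock: 12.75
ee_pos: [682.5, 124.4, 345.6]
ee_rot: [0.0, 0.924, 0.383, 0.001]
force: [-1.1, -2.5, 7.3]
grip_width: 11.5
pos [682.5 124.4 345.6] jaw -45.0 F [-1.1 -2.5  7.3] T [-0.59  0.46  0.2 ] w 11.5 t 12.75 q7 -0.64
 turn [ 0.001 -0.001  0.739]
 turn [ 1.000e-03  1.000e-03 -2.403e+00]
[(np.float64(0.9), 4.2), (np.float64(0.0), 5.8)]
clock: 13.1
ee_pos: [682.5, 124.4, 344.7]
ee_rot: [0.0, 0.971, 0.241, 0.001]
force: [-0.9, -2.8, 6.3]
grip_width: 11.6
pos [682.5 124.4 344.7] jaw -62.2 F [-0.9 -2.8  6.3] T [-0.57  0.42  0.23] w 11.6 t 13.1 q7 -0.9
 turn [ 0.001 -0.001  0.439]
 turn [ 2.000e-03  1.000e-03 -2.703e+00]
[(np.float64(1.1), 4.6), (np.float64(0.0), 6.1)]
```

```bash
python3 -m handwheel '[[0,0,0.3,0,0,0.1,1],[0,0,0.6,0,0,0.2,1],[0,0,0.9,0,0,0.3,1],[0,0,0.9,0,0,0.3,1]]'
python3 - <<'E'
from h import *
im=snap('side');print(sink(np.load('base.npy'),im))
go([682.5,124.4-140,420],92.7)
E
python3 -m handwheel '[[0,0,0,0,0,0,0.7],[0,0,0,0,0,0,0.5],[0,0,0,0,0,0,0.5],[0,0,-25,0,0,0,0.5],[0,0,-60,0,0,0,0.5],[0,0,-75,0,0,0,0.5]]'
python3 -c "
from h import *
go([682.5,124.4-160,420],117-180)"
```

```text
clock: 13.55
ee_pos: [682.6, 124.4, 343.7]
ee_rot: [0.0, 0.996, 0.094, 0.001]
force: [-0.6, -2.7, 7.3]
grip_width: 12.1
[(np.float64(1.6), 5.3), (np.float64(0.0), 7.9)]
pos [682.5 124.4 343.7] jaw -79.2 F [-1.8 -2.7  7.4] T [-0.54  0.43 -0.15] w 11.8 t 13.6 q7 -1.16
shift [-26.2 137.6 -76.2]
 turn [ 0.001 -0.001  0.142]
 turn [ 2.e-03  1.e-03 -3.e+00]
clock: 14.2
ee_pos: [682.8, 124.9, 420.5]
ee_rot: [-0.0, 0.996, 0.094, 0.002]
force: [-0.3, 0.4, -0.5]
grip_width: 45.8
pos [682.8 124.9 420.5] jaw -79.2 F [-0.3  0.4 -0.5] T [-0.04  0.08  0.  ] w 45.8 t 14.2 q7 -1.2
shift [-30.3 157.6   0.4]
 turn [ 0.    -0.004 -0.283]
 turn [-5.000e-03 -1.000e-03  2.859e+00]
```

```bash
python3 -m handwheel '[[-9,45,0,0,0,0,0.5],[-18,90,0,0,0,0,0.5],[-26,135,0,0,0,0,0.5],[-30,158,0,0,0,0,0.5],[-30,158,0,0,0,0,0.5]]'
python3 - <<'E'
from h import *
im=snap('top','top9',(240,100,330,220),5)
print(sink(np.load('base.npy'),ctrl.capture('side')))
go([682.6,124.4,420],-79.2)
E
```

```text
clock: 14.7
ee_pos: [681.3, -41.2, 417.8]
ee_rot: [0.001, 0.996, 0.09, -0.0]
force: [-0.5, -0.5, -0.8]
grip_width: 46.1
[(np.float64(1.5), 8.0), (np.float64(0.0), 12.9)]
pos [682.2 -35.6 417.2] jaw -79.3 F [0.5 1.3 0.1] T [0.04 0.17 0.01] w 46.1 t 14.8 q7 -0.97
shift [  30.2 -157.1   -2.6]
 turn [-0.001  0.    -0.001]
 turn [1.000e-03 2.000e-03 3.141e+00]
```

View pics/top9.png

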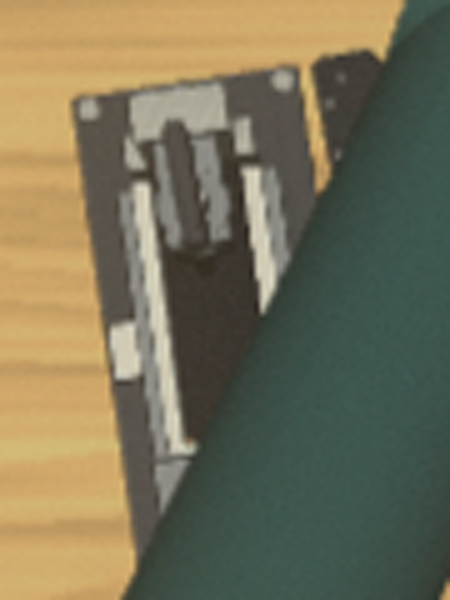

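The tab is out: a bright tongue at crop (125,350), full-image (265,170), exactly where it was predicted. I'll take one last look before handing in.

```bash
python3 -m handwheel '[[0,0,0,0,0,0,0.5],[0,0,0,0,0,0,0.5],[0,0,0,0,0,0,0.5]]'; python3 - <<'E'
from h import *
snap('side','side10',(280,120,440,280),3.7)
E
```

```text
clock: 15.1
ee_pos: [682.4, -34.2, 417.5]
ee_rot: [-0.0, 0.995, 0.095, -0.0]
force: [-0.2, 0.3, 0.1]
grip_width: 45.9
```

View pics/side10.png

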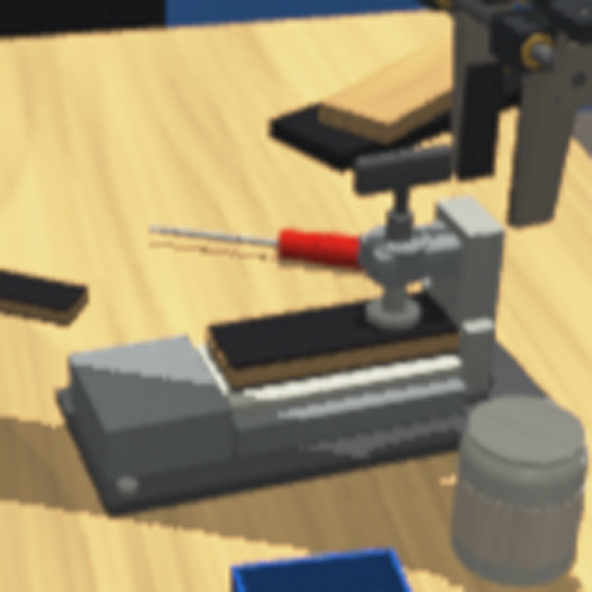

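The block sits against the upright at (462,345) with the pad pressed on it. The gripper is clear, and the tin, tray and driver haven't been disturbed.

```bash
python3 -c "
from rig import ctrl
print(ctrl.sign_off())"
```

```text
the job is handed in; nothing more can be done
None
```

The block is home against the upright and clamped, the indicator tab is out, and the job was handed in at about 15 s.

- **Sliding:** I squared the block to the clamp (about 4.6°) and slid it along until it met the upright with about 5 N of contact force. In the side view its end meets the upright and its near end is parallel to the ledge. I did not measure the squareness more finely than that.
- **Clamping:** I turned the T-handle about 3.0 rad clockwise in one grasp. By then the bed had sunk about 4 mm in the side image (1.5 px, so a rough figure), against the 6.2 mm overtightening limit.
- **Tab:** The arm hid it from the top camera while I was turning. I let go and moved the arm aside, and the top picture then showed it sprung out.
- **At hand-in:** The gripper was clear of everything and the wrist force was near zero. The tin, tray and driver looked unmoved in the pictures.
- **Readings that disagreed:** One later T-bar position from the networks was about 10 mm off sideways, so I used my own edge fit instead. The wrist also read 5–7 N upwards while gripping the block and turning the handle; I did not find the cause, but it is well under the force limits.

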